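# Sort the microscopy samples into their holders

## Task

Sort the things on the bench into their holders: the two resin pucks (green and black) into the blue plate and the two capped vials into the yellow plate, one to each well, in either order, and the microscope objective into the well of the white plate. Set each one down gently, not dropped, so that it stands upright and flat on the floor of its well, and let go of it; leave the pencil and the tweezers where they lie.

Things in the scene. Friction and masses are not known exactly. Their poses are not given: they have to be found in the camera images.
- green_puck_mid (a point): dark green resin puck with a metal sample in its top face, upright cylinder 40 mm in diameter, 22 mm high, about 54 g; point at its centre, 11 mm above its underside; z up
- black_puck_mid (a point): black resin puck with a metal sample in its top face, upright cylinder 31 mm in diameter, 21 mm high, about 30 g; point at its centre, 10.5 mm above its underside; z up
- amber_vial_mid (a point): brown vial with black screw cap and white label, standing, 24 mm in diameter, 54 mm high, about 22 g, solid to the grip over its lower 46 mm; point at its centre, 27 mm above its underside; z up
- red_vial_mid (a point): pale vial with red screw cap, standing, 24 mm in diameter, 54 mm high, about 22 g, solid to the grip over its lower 46 mm; point at its centre, 27 mm above its underside; z up
- objective_mid (a point): spare microscope objective, black with a thin yellow ring, standing, 58 mm across, 48 mm high, about 210 g; it grips as a plain cylinder of 58 mm; point at its centre, 24 mm above its underside; z up
- puck_holder: blue plate, 90 mm (x) by 150 mm (y), with two wells of 56 mm diameter, for the two resin pucks. Plate fixed to the worktop, 8 mm thick, round wells 4 mm deep (well floor 4 mm above the worktop, rim 8 mm above it). Origin: centre of the underside; z up, x across the plate away from its label edge, y along it. A blank white label strip runs along the -x edge. Well centres at x = +4 mm, y = +38 and -38 mm.
- vial_holder: yellow plate, 90 mm (x) by 150 mm (y), with two wells of 46 mm diameter, for the two vials. Plate fixed to the worktop, 8 mm thick, round wells 4 mm deep (well floor 4 mm above the worktop, rim 8 mm above it). Origin: centre of the underside; z up, x across the plate away from its label edge, y along it. A blank white label strip runs along the -x edge. Well centres at x = +4 mm, y = +38 and -38 mm.
- lens_holder: white plate, 106 mm (x) by 110 mm (y), with one well of 78 mm diameter, for the objective. Plate fixed to the worktop, 8 mm thick, round wells 4 mm deep (well floor 4 mm above the worktop, rim 8 mm above it). Origin: centre of the underside; z up, x across the plate away from its label edge, y along it. A blank white label strip runs along the -x edge. Well centre at x = +4 mm, y = 0.
- pencil: green pencil, 136 mm long, 7 mm thick, lying to the left of the work, to be left alone; origin at the middle of its underside, y along it
- tweezers: black tweezers, 122 mm long, 16 mm wide, 6 mm thick, lying to the right of the work, to be left alone; origin at the middle of the underside, y along them
Not all that is in view belongs to the job. Leave any turquoise look-alike of the part that bears objective_mid alone. Of the things that look like the puck_holder, the larger one is meant.

How it is judged:
By the outcome, as a careful person would: the job done as asked, in the order asked, and still so for the second after the job is handed in, with the robot touching nothing.
It also fails if it takes over 109 s, if anything falls off the work surface, if the arm or the gripper's body presses on something with over 40 N, if the wrist force passes 120 N, or if a joint passes its speed limit or range.

## Robot

A 7-joint arm with a two-finger parallel gripper is mounted at the origin on a cart in front of the work surface, level with it; the furniture and walls round the work are solid. World frame = base frame: x ahead of the robot, y to its left, z up, the work surface at z = 0. Lengths are in m, angles in degrees, forces in N, time in s.
With the tool pointing down it reaches from about 0.4 to 0.875 m from the base axis. Payload 19.3 kg.
Tool frame: the origin (TCP) lies at the very end of the fingers, on their centre line; the grasp point (between the pads) lies 19 mm behind it (bot.grasp_offset is the z of the grasp point in the tool frame, in m); z points along the fingers, y is the line along which they close (so a half turn about z gives the same grasp; the last joint's range is limited). The gripper opens to 85 mm and grips with 20 to 120 N. Pads are 22 mm wide; open, the fingers measure 114 mm over their backs; the gripper's body (76 mm by 85 mm) begins 54 mm behind the grasp point. The pads swing forward as they close: fully open they stand 13 mm farther back than shut.
Start: joints at [72.468, 29.874, -2.08, 91.645, 1.215, 58.505, -6.463], TCP at [0.146, -0.608, 0.231] pointing down, gripper open.
Joint ranges: [-166.77, 166.77], [-17.47, 122.26], [-85.68, 81.53], [9.62, 139.38], [-72.42, 252.41], [9.2, 110.78], [-144.41, 144.41]. Speed limits (degrees/s): [108.29, 108.29, 136.94, 136.94, 172.46, 172.46, 172.46].

## Interface

Orientations are given as [roll, pitch, yaw] about the fixed x, y, z axes, in that order (R = Rz(yaw) Ry(pitch) Rx(roll)).
In Python, from bench import readout, snapshot, job, bot gives the robot as it stands.
- The arm moves only by the tool drive_tool, never from a script. Its argument "series" is a list that holds one entry, the list of rows, each a list of 6 numbers: the shift along the tool's x, y, z in cm, then the turn, a rotation vector about the tool's x, y, z in rad. A call has 1 to 8 rows; each row shifts and turns the commanded pose from where the row before left it, along the tool's axes as they then stand; what a row does not reach is not made up. A row lasts 1/8 s, in which the tool goes at most 62.5 mm and 10.7 degrees, less where a joint would pass 70% of its speed; a pose out of reach is approached as far as the arm can. A call with a gripper value outside its range is refused whole. "grip" is the finger opening in cm, from 0 to 8.54, set as the call begins (left out, the last holds). The fingers move at their own pace and stop on an object; "squeeze" is the grip in N (left out, the last holds). Time passes only in rows, so rows that do not move let the fingers close. It gives the time, the measured TCP pose, the force, the opening and the grip force at its end, in the units of the state.
- readout.state(): the state, without advancing time (a new reading comes with each control period).
- snapshot(name): name is "scene" or "top" or "wrist"; returns a dict with "pixels" (480x640x3 uint8, blue, green, red), "fov_y" (degrees; the focal length in pixels is half the picture's height over the tangent of half this angle, whatever the lens; pixels are square), "cx", "cy" (the principal point, pixels), "k1" (the pictures are not rectified: a ray, as slopes to the right and down, at radius r is drawn at 1 + k1 r^2 times it, then the intrinsics apply), "R" (3x3) and "t" (3): a world point X has camera coordinates R X + t; the wrist camera has in their place "T_tool_cam" (4x4, takes a point from camera to tool coordinates, whose origin is the TCP and whose axes are the flange's). Camera axes: x right, y down, z forward; pixel columns grow to the right and rows downward; lengths in m; the calibration is good to about 2 mm. A picture is of the moment at which its call begins: read the wrist's pose just before it. There is no depth.
- job.hand_in(): hands the job in; it is judged then, once.
The state is a dict: "t": time; "joints": joint angles; "dq": joint speeds; "joint_torque": joint torques, N m; "eef_pos": TCP position; "orientation": TCP orientation; "force": force on the tool from outside, world axes, zero at the start; "wrist_torque": the same for the moment, N m; "width": finger opening in m; "gripper_force": force on a finger pad.
Only numpy, scipy, OpenCV 4.12 (cv2) and the standard library are available. Lean on these libraries where they do the work, as an engineer would, in place of code of your own. Each camera call takes 0.05 s, during which the arm holds its last target. There are 200 camera calls.

## Working session

There is one attempt and no reset: what is moved stays moved. The work goes in short steps, Python scripts to look and compute and a tool call to move; the robot and the scene stay as the last step left them, time stands still between calls to the robot, and variables do not carry over. Pictures are saved under pics/ and viewed, at most 14 in all, crops included, and the job is handed in when it is done.

Besides the shell and the picture viewer there is one more tool, called after ">>>" as a command line: name --argument value ..., lists and objects as JSON in quotes. drive_tool: Moves the arm, as the interface text tells. Its arguments: {"type":"object","properties":{"series":{"type":"array"},"grip":{"type":"number"},"squeeze":{"type":"number"}},"required":["series"]}

```bash
mkdir -p pics; ls
python3 - <<'E'
from bench import readout, snapshot, job, bot
import cv2
print(readout.state()); print(bot.grasp_offset)
for n in("scene","top","wrist"):
    s=snapshot(n); cv2.imwrite(f"pics/{n}0.png",s["pixels"]); print({k:v for k,v in s.items() if k!="pixels"})
E
```

```text
pics
{'t': 0.0, 'joints': array([72.46923975, 29.90904863, -2.08268841, 91.67348385,  1.21438651,
       58.50482248, -6.46214853]), 'dq': array([-8.69059176e-02, -5.05530903e-05,  3.26746349e-02, -5.13541424e-02,
       -1.39418421e-03,  2.53272575e-02,  3.46535038e-02]), 'joint_torque': array([-5.01282066e-04, -9.27102900e+01,  1.97907574e+00, -3.69926798e+01,
        1.77577062e-02,  8.18684144e-03,  2.19014890e-05]), 'eef_pos': array([ 0.14589305, -0.60738437,  0.23072851]), 'orientation': array([-1.79934800e+02,  3.79822259e-03,  1.35098015e+01]), 'force': array([ 0.19625106, -0.70305861, -0.648508  ]), 'wrist_torque': array([-0.00745121,  0.041489  , -0.01881499]), 'gripper_force': 0.0, 'width': 0.08509384248730352}
-0.0187
{'fov_y': 46.47856978443707, 'cx': 316.46758450802173, 'cy': 241.27322694780202, 'k1': -0.16268543592103285, 'R': array([[-0.88843364, -0.45889754, -0.00993608],
       [-0.27218539,  0.54413912, -0.79361687],
       [ 0.36959544, -0.70237146, -0.6083367 ]]), 't': array([0.41311026, 0.20430429, 1.21612099])}
{'fov_y': 48.41389659842677, 'cx': 316.43573258953126, 'cy': 246.38495759122065, 'k1': -0.01435392271989382, 'R': array([[-0.10539351, -0.99442478, -0.00340157],
       [-0.97419999,  0.10393525, -0.20032935],
       [ 0.19956602, -0.0177996 , -0.97972271]]), 't': array([0.01890097, 0.50448436, 1.63525931])}
{'fov_y': 65.13981176578275, 'cx': 319.9268268494151, 'cy': 234.89269862065171, 'k1': -0.07415102692496885, 'T_tool_cam': array([[ 1.43834250e-03, -9.45363669e-01, -3.26014517e-01,
         8.45927339e-02],
       [ 9.99998955e-01,  1.31305404e-03,  6.04351669e-04,
        -4.39284389e-04],
       [-1.43257434e-04, -3.26015046e-01,  9.45364570e-01,
        -1.42433745e-01],
       [ 0.00000000e+00,  0.00000000e+00,  0.00000000e+00,
         1.00000000e+00]])}
```

View pics/scene0.png

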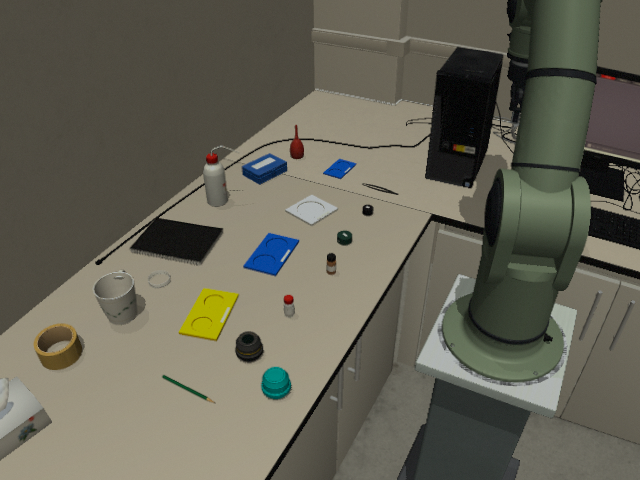

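View pics/top0.png

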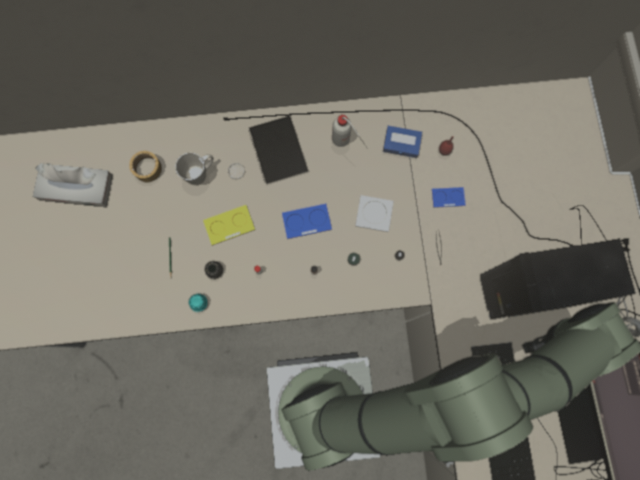

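```bash
cat > h.py <<'E'
import numpy as np, cv2
from scipy.spatial.transform import Rotation as Ro
from bench import readout, snapshot
def cam(s,st=None):
    f=s["pixels"].shape[0]/2/np.tan(np.radians(s["fov_y"]/2))
    if "R" in s: R=np.array(s["R"]).T; c=-R@np.array(s["t"])
    else:
        Rt=Ro.from_euler("xyz",st["orientation"],degrees=True).as_matrix(); T=np.array(s["T_tool_cam"])
        R=Rt@T[:3,:3]; c=Rt@T[:3,3]+st["eef_pos"]
    return dict(f=f,cx=s["cx"],cy=s["cy"],k1=s["k1"],R=R,c=c)
def ray(C,uv):
    d=(np.array(uv,float)-[C["cx"],C["cy"]])/C["f"]; p=d.copy()
    for _ in range(20): p=d/(1+C["k1"]*(p@p))
    v=C["R"]@np.r_[p,1]; return v/np.linalg.norm(v)
def plane(C,uv,z):
    v=ray(C,uv); return C["c"]+v*(z-C["c"][2])/v[2]
def tri(C1,u1,C2,u2):
    a,b=ray(C1,u1),ray(C2,u2); st=np.linalg.lstsq(np.c_[a,-b],C2["c"]-C1["c"],rcond=None)[0]
    p,q=C1["c"]+a*st[0],C2["c"]+b*st[1]; return (p+q)/2,np.linalg.norm(p-q)
def proj(C,X):
    q=C["R"].T@(np.array(X)-C["c"]); p=q[:2]/q[2]
    return p*(1+C["k1"]*(p@p))*C["f"]+[C["cx"],C["cy"]]
E
python3 - <<'E'
from h import *
np.set_printoptions(precision=3,suppress=True)
T=cam(snapshot("top"));S=cam(snapshot("scene"))
for n,u,w in [("yellow",(229,224),(209,314)),("blue",(307,221),(271,254)),("white",(375,213),(312,209)),("obj",(213,269),(249,347)),("red",(258,268),(289,305)),("amber",(314,269),(331,264)),("green",(353,258),(344,238)),("black",(400,254),(367,210)),("teal",(198,302),(276,383)),("tweez",(439,248),(380,188)),("bottle",(341,128),(214,175)),("smallblue",(449,197),(340,169))]:
    print(n,plane(T,u,0.01),plane(S,w,0.01),*tri(T,u,S,w))
for u in [(430,178),(470,185),(500,130)]: print("tower",plane(S,u,0))
print("towertop",tri(T,(630,238),S,(503,55)), plane(T,(482,278),.4),plane(T,(626,240),.4))
st=readout.state();print(proj(T,st["eef_pos"]),proj(S,st["eef_pos"]),T["c"],S["c"])
E
```

```text
yellow [0.617 0.241 0.01 ] [0.611 0.249 0.01 ] [0.619 0.242 0.001] 0.0009032304462973525
blue [ 0.6   -0.014  0.01 ] [ 0.597 -0.002  0.01 ] [ 0.603 -0.013 -0.   ] 0.002322449736966284
white [ 0.603 -0.238  0.01 ] [ 0.598 -0.231  0.01 ] [ 0.604 -0.239  0.003] 0.0014690112288635432
obj [0.474 0.303 0.01 ] [0.476 0.291 0.01 ] [0.47  0.3   0.022] 0.00200972106116892
red [0.461 0.159 0.01 ] [0.463 0.14  0.01 ] [0.456 0.156 0.028] 0.004579265429241522
amber [ 0.439 -0.02   0.01 ] [ 0.442 -0.035  0.01 ] [ 0.436 -0.02   0.024] 0.002153636997209635
green [ 0.462 -0.148  0.01 ] [ 0.459 -0.147  0.01 ] [ 0.461 -0.149  0.009] 0.0023078951590193133
black [ 0.458 -0.301  0.01 ] [ 0.456 -0.296  0.01 ] [ 0.459 -0.302  0.006] 0.0009020440620872248
teal [0.373 0.358 0.01 ] [0.376 0.348 0.01 ] [0.371 0.355 0.021] 0.00012993513197330178
tweez [ 0.465 -0.429  0.01 ] [ 0.467 -0.422  0.01 ] [ 0.468 -0.43   0.005] 0.004489202458889826
bottle [ 0.911 -0.161  0.01 ] [ 0.965 -0.263  0.01 ] [ 0.875 -0.154  0.092] 0.00046120256383056814
smallblue [ 0.631 -0.488  0.01 ] [ 0.624 -0.471  0.01 ] [ 0.634 -0.492 -0.003] 0.0010545963048050682
tower [ 0.354 -0.564  0.   ]
tower [ 0.229 -0.582  0.   ]
tower [ 0.227 -1.018  0.   ]
towertop (array([ 0.309, -0.857,  0.336]), np.float64(0.1419964347758959)) [ 0.31  -0.425  0.4  ] [ 0.367 -0.801  0.4  ]
[539.401 339.275] [511.677 119.469] [ 0.167 -0.005  1.703] [-0.027  0.933  0.906]
```

>>> drive_tool --series '[[[0,-4.3,-1.7,0,0,0],[0,-4.3,-1.7,0,0,0],[0,-4.3,-1.7,0,0,0],[0,-4.3,-1.7,0,0,0],[0,0,0,0,0,0.118],[0,0,0,0,0,0.118]]]'

```text
t: 1.0
eef_pos: [0.1057, -0.4403, 0.2998]
orientation: [179.9, -0.0, -0.2]
force: [-0.2, 0.3, 0.8]
width: 0.0855
gripper_force: 0.0
```

>>> drive_tool --series '[[[4.9,-2.5,0,0,0,0],[4.9,-2.5,0,0,0,0],[4.9,-2.5,0,0,0,0],[5,-2.5,0,0,0,0],[5.5,-2.8,0,0,0,0],[5.5,-2.8,0,0,0,0],[5.5,-2.8,0,0,0,0],[5.5,-2.8,0,0,0,0]]]'

```text
t: 2.0
eef_pos: [0.5244, -0.2276, 0.2993]
orientation: [180.0, -0.0, -0.0]
force: [-0.0, -1.7, 1.2]
width: 0.0853
gripper_force: 0.0
```

>>> drive_tool --series '[[[1,-1,0,0,0,0],[0,0,0,0,0,0]]]'

```text
t: 2.25
eef_pos: [0.5328, -0.218, 0.2989]
orientation: [-180.0, 0.0, 0.1]
force: [0.1, -0.1, 0.4]
width: 0.0855
gripper_force: 0.0
```

```bash
cat > shot.py <<'E'
import sys,pickle
from h import *
st=readout.state(); s=snapshot("wrist"); n=sys.argv[1]
cv2.imwrite(f"pics/{n}.png",s["pixels"]); pickle.dump((s["pixels"],cam(s,st)),open(n+".pkl","wb")); print(st["eef_pos"],st["orientation"],st["joints"])
E
python3 shot.py w1
```

```text
[ 0.53283156 -0.21804917  0.29891812] [-1.79981981e+02  4.35607102e-02  6.25434981e-02] [ 29.66763768  22.4906959  -18.26256955  93.83013855   7.59513548
  64.94767033 -80.46330439]
```

>>> drive_tool --series '[[[0,-6,0,0,0,0],[0,-6,0,0,0,0],[0,-6,0,0,0,0],[0,0,0,0,0,0]]]'

```text
t: 2.8
eef_pos: [0.5321, -0.0358, 0.3]
orientation: [-180.0, -0.1, 0.2]
force: [0.2, -0.5, 0.5]
width: 0.0856
gripper_force: 0.0
```

```bash
python3 shot.py w2
```

```text
[ 0.53209599 -0.03578215  0.29999667] [-1.79978015e+02 -5.12595737e-02  2.16725031e-01] [ 15.04613411  18.62836225 -22.63993973  99.7567348    7.90486667
  63.12907438 -99.88680808]
```

>>> drive_tool --series '[[[0,-6,0,0,0,0],[0,-6,0,0,0,0],[0,-6,0,0,0,0],[0,0,0,0,0,0]]]'

```text
t: 3.35
eef_pos: [0.5325, 0.1437, 0.2994]
orientation: [-179.9, -0.0, 0.2]
force: [0.4, -0.9, 0.5]
width: 0.0853
gripper_force: 0.0
```

```bash
python3 shot.py w3; python3 -c "
import cv2,numpy as np
a=[cv2.resize(cv2.imread(f'pics/w{i}.png'),(400,300)) for i in (1,2,3)]
cv2.imwrite('pics/m.png',np.vstack([np.hstack(a[:2]),np.hstack([a[2],a[2]*0])]))"
```

```text
[0.5324906  0.14368079 0.2994168 ] [-1.79948500e+02 -5.41730668e-03  1.71046351e-01] [  -1.37950984   20.92500468  -26.41139522   97.05950954   10.1006019
   64.35952602 -120.49839637]
```

View pics/m.png

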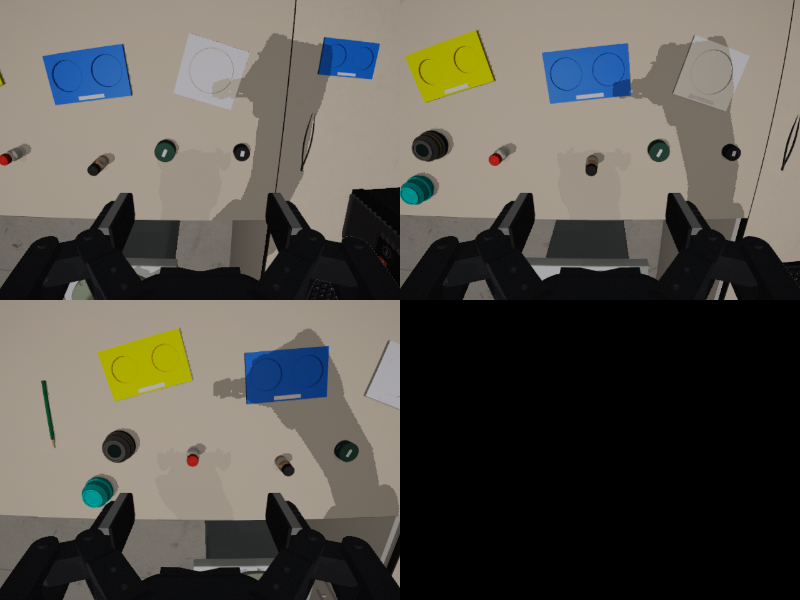

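```bash
cat > meas.py <<'E'
import pickle,sys
from h import *
np.set_printoptions(precision=4,suppress=True)
P={i:pickle.load(open(f"w{i}.pkl","rb")) for i in(1,2,3)}
def hsv(i): return cv2.cvtColor(P[i][0],cv2.COLOR_BGR2HSV)
def mask(i,lo,hi): return cv2.inRange(hsv(i),lo,hi)
def blob(m,C,X,r):
    u=proj(C,X).astype(int); w=np.zeros_like(m); cv2.circle(w,tuple(int(a) for a in u),r,255,-1); m=cv2.morphologyEx(m&w,cv2.MORPH_CLOSE,np.ones((5,5)))
    cs=cv2.findContours(m,cv2.RETR_EXTERNAL,cv2.CHAIN_APPROX_NONE)[0]
    return max(cs,key=cv2.contourArea)
def cen(c): M=cv2.moments(c); return M["m10"]/M["m00"],M["m01"]/M["m00"]
dr={i:P[i][0].copy() for i in P}
things=dict(green=((.461,-.149,.011),(0,0,0),(180,255,62),(1,2),34),black=((.459,-.302,.011),(0,0,0),(180,255,62),(1,2),28),
 ambercap=((.436,-.02,.048),(0,0,0),(180,255,45),(2,3),26),redcap=((.456,.156,.048),(0,150,60),(6,255,255),(2,3),30),obj=((.47,.3,.024),(0,0,0),(180,255,75),(2,3),48))
for n,(X,lo,hi,v,r) in things.items():
    u=[]
    for i in v:
        c=blob(mask(i,lo,hi),P[i][1],X,r); u.append(cen(c)); cv2.drawContours(dr[i],[c],-1,(255,0,255),1); 
    p,e=tri(P[v[0]][1],u[0],P[v[1]][1],u[1]); print(n,p,"gap",round(e,4),u)
plates=dict(blue=((.603,-.013,.008),(105,120,40),(130,255,255),(1,2),.004,(.09,.15)),yellow=((.619,.242,.008),(22,120,60),(38,255,255),(2,3),.004,(.09,.15)),white=((.604,-.239,.008),None,None,(1,),.004,(.106,.11)))
for n,(X,lo,hi,v,_,sz) in plates.items():
    K=[]
    for i in v:
        if lo is None: m=cv2.inRange(hsv(i),(0,0,95),(180,22,255))
        else: m=mask(i,lo,hi)
        c=blob(m,P[i][1],X,100); q=cv2.approxPolyDP(cv2.convexHull(c),12,True)[:,0]; cv2.polylines(dr[i],[q],True,(0,0,255),1)
        w=np.array([plane(P[i][1],a,.008) for a in q]); w=w[np.argsort(np.arctan2(*(w-w.mean(0))[:,:2].T[::-1]))]; K.append(w)
        if len(w)==4:
            d=np.diff(np.r_[w,w[:1]],axis=0)[:,:2]; print(n,i,w.mean(0),"sides",np.linalg.norm(d,axis=1),"dirs",np.degrees(np.arctan2(d[:,1],d[:,0])))
        else: print(n,i,len(w))
    if len(v)==2 and len(K[0])==len(K[1])==4:
        a=[tri(P[v[0]][1],proj(P[v[0]][1],x),P[v[1]][1],proj(P[v[1]][1],y))[0] for x,y in zip(*K)]; print(" z corners",np.array(a)[:,2])
a=[cv2.resize(dr[i],(400,300),interpolation=cv2.INTER_AREA) for i in P]; cv2.imwrite("pics/m2.png",np.vstack([np.hstack([dr[1][40:340,:400],dr[2][40:340,240:640]]),np.hstack([dr[2][40:340,:400],dr[3][40:340,120:520]])]))
E
python3 meas.py
```

```text
green [ 0.4612 -0.15    0.0114] gap 0.0003 [(264.3258920053425, 240.7866819309292), (413.193842645382, 240.69707335613833)]
black [ 0.4578 -0.2989  0.0104] gap 0.0001 [(386.0552922590837, 243.35292259083727), (529.3535785571713, 243.4947248360422)]
ambercap [ 0.4363 -0.0196  0.0461] gap 0.0005 [(305.8293963254593, 271.001968503937), (460.05185185185184, 271.2043209876543)]
redcap [0.456  0.1576 0.0493] gap 0.0004 [(151.17755775577555, 255.1102310231023), (307.79618671926363, 256.20644312952004)]
obj [0.4729 0.2984 0.0238] gap 0.0007 [(48.142323845076994, 233.45232540052885), (189.9529967669734, 233.9667578545967)]
blue 1 [ 0.6038 -0.0129  0.008 ] sides [0.0877 0.1502 0.0867 0.1495] dirs [   5.5744   95.9263 -173.9621  -84.4519]
blue 2 [ 0.6043 -0.0121  0.008 ] sides [0.0892 0.1474 0.0878 0.1478] dirs [   5.7804   96.0669 -174.5011  -84.4576]
 z corners [0.004  0.0029 0.0097 0.008 ]
yellow 2 [0.618  0.2406 0.008 ] sides [0.0876 0.1508 0.0881 0.1516] dirs [  15.2701  104.2676 -165.2885  -75.5564]
yellow 3 [0.6182 0.2423 0.008 ] sides [0.0891 0.1481 0.0877 0.1486] dirs [  14.8992  104.7786 -165.4331  -75.7315]
 z corners [0.0003 0.0008 0.008  0.0071]
white 1 [ 0.606  -0.2359  0.008 ] sides [0.1055 0.1094 0.1054 0.109 ] dirs [ -16.4331   73.7398  163.7609 -106.3177]
```

View pics/m2.png

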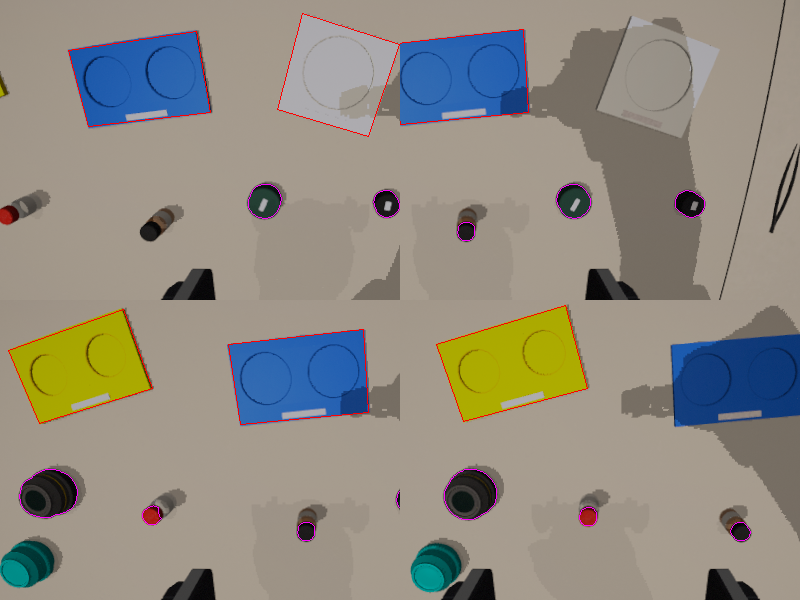

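>>> drive_tool --series '[[[-1.2,4.9,3.3,0,0,0],[-1.2,4.9,3.3,0,0,0],[-1.2,4.9,3.3,0,0,0],[-1.2,4.9,3.3,0,0,0],[-1.2,4.9,3.3,0,0,0],[-1.2,4.9,3.3,0,0,0],[0,0,0,0,0,0]]]' --grip 7

```text
t: 4.28
eef_pos: [0.4572, -0.1585, 0.0994]
orientation: [179.9, 0.3, -0.5]
force: [-0.8, 0.2, 0.5]
width: 0.0698
gripper_force: 0.0
```

>>> drive_tool --series '[[[0,0,0,0,0,0],[0,0,0,0,0,0]]]'

```text
t: 4.53
eef_pos: [0.4612, -0.1526, 0.102]
orientation: [180.0, -0.1, -0.0]
force: [-0.8, 0.5, -0.4]
width: 0.0701
gripper_force: 0.0
```

>>> drive_tool --series '[[[0,-0.1,3,0,0,0],[0,-0.1,3,0,0,0],[0,0,2.5,0,0,0],[0,0,1,0,0,0],[0,0,0,0,0,0],[0,0,0,0,0,0]]]'

```text
t: 5.28
eef_pos: [0.4615, -0.1506, 0.0072]
orientation: [180.0, -0.1, -0.0]
force: [0.7, 0.4, -0.4]
width: 0.07
gripper_force: 0.0
```

```bash
python3 shot.py w4
```

```text
[ 0.46145868 -0.1506123   0.00723322] [ 1.79980355e+02 -7.41099309e-02 -8.87235889e-03] [ 20.85529802  39.57631684 -12.93785903 119.91549437  21.78400237
  22.62042095 -99.43292612]
```

View pics/w4.png

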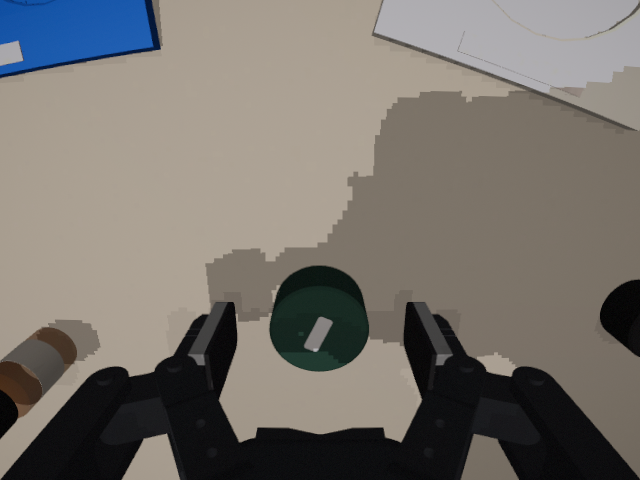

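>>> drive_tool --series '[[[0,0,0,0,0,0],[0,0,0,0,0,0],[0,0,0,0,0,0],[0,0,0,0,0,0],[0,0,0,0,0,0]]]' --grip 2.5 --squeeze 40

```text
t: 5.95
eef_pos: [0.4611, -0.1507, 0.0069]
orientation: [180.0, -0.0, -0.0]
force: [-2.4, 1.1, 14.5]
width: 0.0381
gripper_force: 38.5
```

>>> drive_tool --series '[[[0,0,-0.5,0,0,0],[0,0,-1.5,0,0,0],[0,0,-3,0,0,0],[0,0,0,0,0,0],[0,0,0,0,0,0]]]'

```text
t: 6.58
eef_pos: [0.4609, -0.1507, 0.0566]
orientation: [180.0, -0.0, -0.0]
force: [-0.1, 0.0, -0.3]
width: 0.0381
gripper_force: 40.3
```

```bash
python3 shot.py w5
```

```text
[ 0.4608689  -0.15068983  0.05659517] [ 1.79991093e+02 -2.46873029e-02 -2.74856726e-02] [ 23.52330561  34.21036175 -16.3505911  119.23253554  19.08115882
  28.97338077 -96.97440668]
```

View pics/w5.png

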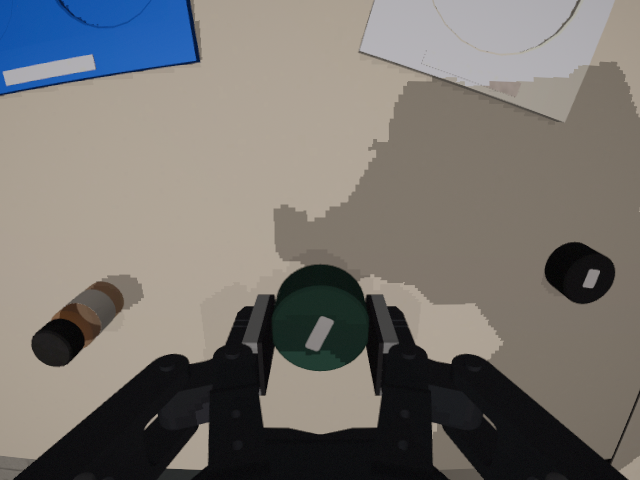

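>>> drive_tool --series '[[[3.8,-2.5,0,0,0,0],[3.8,-2.5,0,0,0,0],[3.8,-2.5,0,0,0,0],[3.7,-2.6,0,0,0,0],[0,0,1,0,0,0],[0,0,1,0,0,0],[0,0,0.5,0,0,0],[0,0,0,0,0,0]]]'

```text
t: 7.62
eef_pos: [0.6113, -0.0502, 0.0309]
orientation: [180.0, 0.1, -0.1]
force: [0.1, 0.8, 0.0]
width: 0.0385
gripper_force: 40.4
```

```bash
python3 shot.py w6
```

```text
[ 0.61130527 -0.05021202  0.03089422] [ 1.79989414e+02  5.45145974e-02 -5.36992907e-02] [   9.65861137   44.48851352  -15.53500562  100.1274666    17.82122681
   37.86167758 -105.86343767]
```

View pics/w6.png

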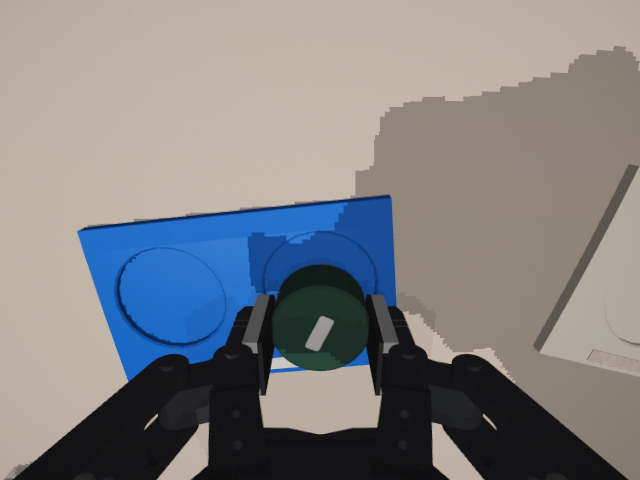

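>>> drive_tool --series '[[[0,0,0.9,0,0,0],[0,0,0.5,0,0,0],[0,0,0.25,0,0,0],[0,0,0.15,0,0,0],[0,0,0.1,0,0,0],[0,0,0,0,0,0]]]'

```text
t: 8.43
eef_pos: [0.6119, -0.0496, 0.0123]
orientation: [-180.0, 0.0, -0.0]
force: [0.9, -0.1, -0.5]
width: 0.038
gripper_force: 40.4
```

>>> drive_tool --series '[[[0,0,0.1,0,0,0],[0,0,0.1,0,0,0],[0,0,0,0,0,0]]]'

```text
t: 8.8
eef_pos: [0.612, -0.0496, 0.011]
orientation: [180.0, -0.0, -0.0]
force: [-5.1, -0.4, 13.2]
width: 0.0381
gripper_force: 41.9
```

>>> drive_tool --series '[[[0,0,0,0,0,0],[0,0,0,0,0,0],[0,0,-0.5,0,0,0],[0,0,-2,0,0,0],[0,0,-3.5,0,0,0],[0,0,0,0,0,0]]]' --grip 5.5

```text
t: 9.55
eef_pos: [0.6137, -0.0497, 0.074]
orientation: [180.0, -0.3, -0.0]
force: [1.0, -1.0, -0.6]
width: 0.0556
gripper_force: 0.0
```

```bash
python3 shot.py w7
```

```text
[ 0.61368536 -0.04968777  0.07403114] [ 1.79989482e+02 -2.85084381e-01 -2.72223919e-02] [  10.46907367   40.89035099  -16.79189721   99.33666131   16.48204902
   41.9066559  -104.77215361]
```

View pics/w7.png

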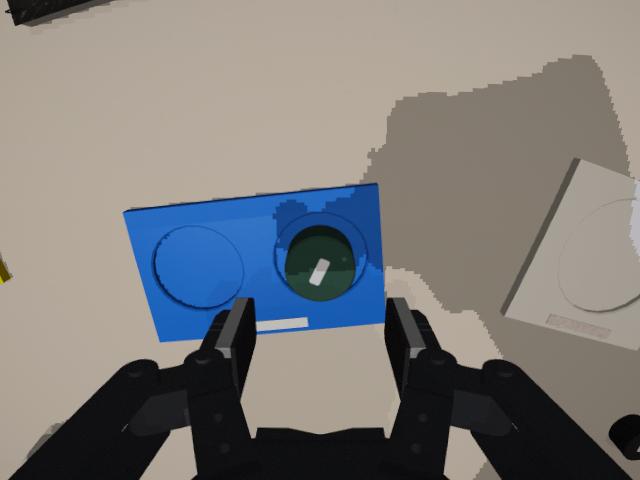

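>>> drive_tool --series '[[[-3.1,5,0,0,0,0],[-3.1,5,0,0,0,0],[-3.1,5,0,0,0,0],[-3.1,5,0,0,0,0],[-3.0,4.9,0,0,0,0],[0,0,2,0,0,0],[0,0,1,0,0,0],[0,0,0,0,0,0]]]'

```text
t: 10.6
eef_pos: [0.458, -0.2974, 0.0397]
orientation: [-179.9, 0.1, 0.1]
force: [0.3, -0.6, 0.6]
width: 0.0552
gripper_force: 0.0
```

>>> drive_tool --series '[[[0,0,0,0,0,0]]]'

```text
t: 10.72
eef_pos: [0.4585, -0.2979, 0.0407]
orientation: [-180.0, -0.0, 0.1]
force: [1.0, 0.2, 0.1]
width: 0.0549
gripper_force: 0.0
```

>>> drive_tool --series '[[[0,0.1,1.8,0,0,0],[0,0,1.1,0,0,0],[0,0,0.5,0,0,0],[0,0,0,0,0,0]]]'

```text
t: 11.22
eef_pos: [0.4577, -0.2993, 0.0059]
orientation: [-180.0, 0.0, -0.0]
force: [0.6, -0.1, 1.4]
width: 0.0551
gripper_force: 0.0
```

>>> drive_tool --series '[[[0,0,0,0,0,0],[0,0,0,0,0,0],[0,0,0,0,0,0],[0,0,0,0,0,0],[0,0,0,0,0,0]]]' --grip 1.8

```text
t: 11.85
eef_pos: [0.458, -0.2997, 0.0068]
orientation: [180.0, -0.0, -0.0]
force: [-1.1, 0.6, 5.8]
width: 0.0286
gripper_force: 39.2
```

>>> drive_tool --series '[[[0,0,-0.5,0,0,0],[0,0,-1.5,0,0,0],[0,0,-3,0,0,0],[0,0,0,0,0,0],[0,0,0,0,0,0]]]'

```text
t: 12.48
eef_pos: [0.4578, -0.2997, 0.0567]
orientation: [180.0, -0.0, -0.0]
force: [-1.5, -0.1, 0.1]
width: 0.0288
gripper_force: 39.5
```

```bash
python3 shot.py w8
```

```text
[ 0.45779731 -0.29972155  0.05666961] [ 1.79980996e+02 -2.15727440e-02 -2.95343680e-02] [ 39.52715618  38.03989445 -17.30975109 110.046303    18.83814829
  34.62679611 -79.96945029]
```

View pics/w8.png

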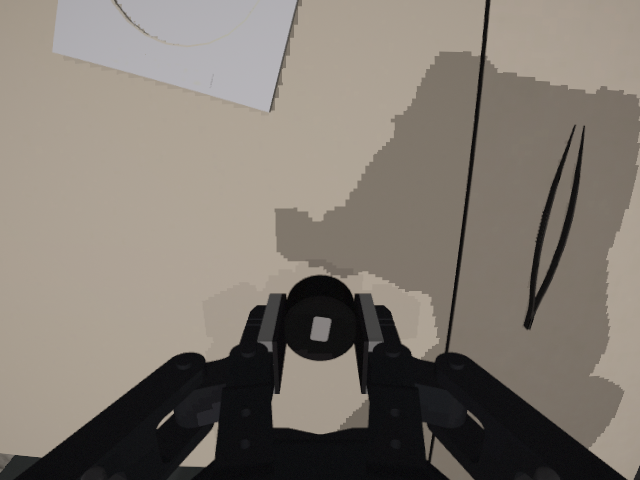

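>>> drive_tool --series '[[[2.4,-5.4,0,0,0,0],[2.4,-5.4,0,0,0,0],[2.5,-5.4,0,0,0,0],[2.4,-5.5,0,0,0,0],[2.5,-5.4,0,0,0,0],[2.4,-5.4,0,0,0,0],[0,0,1.2,0,0,0],[0,0,1.2,0,0,0]]]'

```text
t: 13.52
eef_pos: [0.6033, 0.025, 0.0311]
orientation: [180.0, 0.1, 0.0]
force: [-0.2, 1.1, -0.1]
width: 0.0287
gripper_force: 39.6
```

>>> drive_tool --series '[[[0,0,0.2,0,0,0],[0,0,0,0,0,0]]]'

```text
t: 13.78
eef_pos: [0.6037, 0.0243, 0.0302]
orientation: [180.0, 0.0, -0.1]
force: [0.0, 0.5, -0.5]
width: 0.0288
gripper_force: 39.6
```

Target z ≈ 0.011; y +1 mm.

>>> drive_tool --series '[[[0,-0.1,0.9,0,0,0],[0,0,0.5,0,0,0],[0,0,0.25,0,0,0],[0,0,0.1,0,0,0],[0,0,0.1,0,0,0],[0,0,0,0,0,0]]]'

```text
t: 14.52
eef_pos: [0.604, 0.0264, 0.0118]
orientation: [-180.0, -0.0, -0.0]
force: [0.3, 0.2, -0.2]
width: 0.0289
gripper_force: 39.6
```

>>> drive_tool --series '[[[0,0,0.1,0,0,0],[0,0,0,0,0,0]]]'

```text
t: 14.78
eef_pos: [0.604, 0.0264, 0.0109]
orientation: [-180.0, -0.0, -0.0]
force: [-0.1, -0.1, 1.4]
width: 0.0285
gripper_force: 39.8
```

>>> drive_tool --series '[[[0,0,0.05,0,0,0],[0,0,0,0,0,0]]]'

```text
t: 15.02
eef_pos: [0.6041, 0.0265, 0.0108]
orientation: [180.0, -0.0, -0.0]
force: [-2.9, -0.3, 9.5]
width: 0.0284
gripper_force: 40.5
```

>>> drive_tool --series '[[[0,0,0,0,0,0],[0,0,0,0,0,0],[0,0,-0.5,0,0,0],[0,0,-2,0,0,0],[0,0,-3.5,0,0,0],[0,0,-4,0,0,0],[0,0,0,0,0,0]]]' --grip 4.3

```text
t: 15.9
eef_pos: [0.6057, 0.0266, 0.1146]
orientation: [-180.0, -0.3, -0.0]
force: [-0.2, -0.2, 0.8]
width: 0.0432
gripper_force: 0.0
```

```bash
python3 shot.py w9
```

```text
[0.60573828 0.02655022 0.11456064] [-1.79974173e+02 -3.30637019e-01 -2.73818678e-02] [   3.64831176   36.88580375  -17.14608652   99.77657363   14.49561173
   45.17121979 -110.51089446]
```

View pics/w9.png

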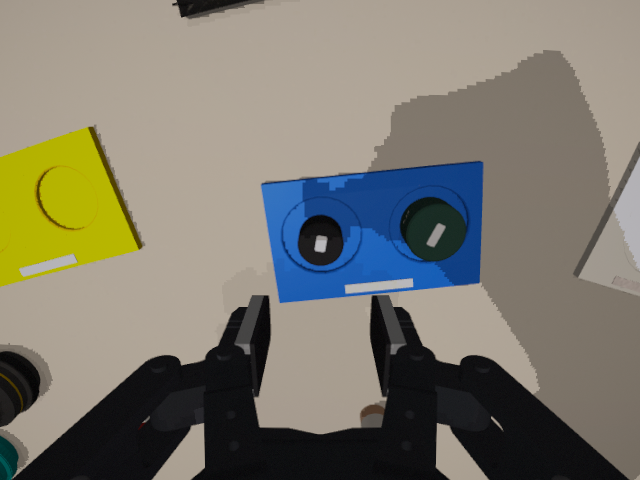

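>>> drive_tool --series '[[[-5.6,1.5,0,0,0,0],[-5.6,1.5,0,0,0,0],[-5.6,1.6,0,0,0,0],[0,0,0.5,0,0,0],[0,0,0.5,0,0,0],[0,0,0,0,0,0]]]' --grip 5.5

```text
t: 16.7
eef_pos: [0.4366, -0.0191, 0.0998]
orientation: [-180.0, 0.0, 0.0]
force: [0.1, -0.4, -0.3]
width: 0.0548
gripper_force: 0.0
```

```bash
python3 shot.py w10
```

```text
[ 0.4365552  -0.01907853  0.09983603] [-1.79976532e+02  1.86021736e-02  1.57134491e-02] [   8.73631264   26.49795116  -17.62802106  124.75258469   15.27312015
   30.74680704 -110.33186932]
```

View pics/w10.png

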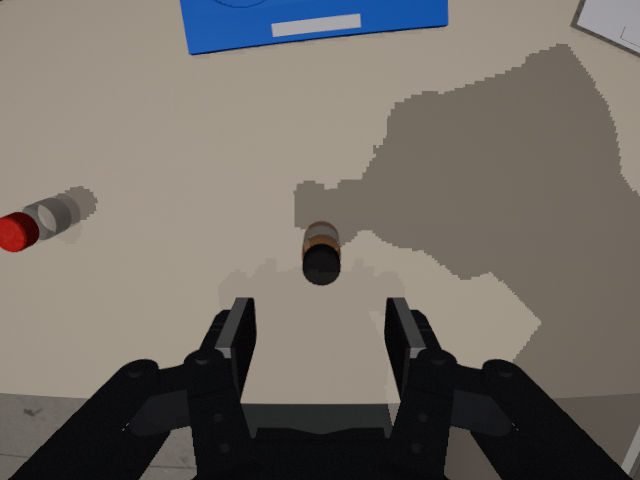

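>>> drive_tool --series '[[[0,0,3,0,0,0],[0,0,3,0,0,0],[0,0,2,0,0,0],[0,0,0.8,0,0,0],[0,0,0,0,0,0],[0,0,0,0,0,0]]]'

```text
t: 17.5
eef_pos: [0.4364, -0.0195, 0.0129]
orientation: [-180.0, -0.1, -0.0]
force: [0.2, 0.3, -0.7]
width: 0.0547
gripper_force: 0.0
```

>>> drive_tool --series '[[[0,0,0,0,0,0],[0,0,0,0,0,0],[0,0,0,0,0,0],[0,0,0,0,0,0],[0,0,0,0,0,0],[0,0,0,0,0,0]]]' --grip 1.4 --squeeze 30

```text
t: 18.25
eef_pos: [0.4362, -0.0196, 0.0128]
orientation: [180.0, -0.0, -0.0]
force: [-1.0, -0.3, 10.2]
width: 0.0228
gripper_force: 28.9
```

>>> drive_tool --series '[[[0,0,-0.5,0,0,0],[0,0,-1.5,0,0,0],[0,0,-3,0,0,0],[0,0,-3,0,0,0],[0,0,0,0,0,0],[0,0,0,0,0,0]]]'

```text
t: 19.0
eef_pos: [0.4358, -0.0197, 0.0922]
orientation: [180.0, -0.0, -0.0]
force: [-0.2, 0.4, -0.7]
width: 0.0226
gripper_force: 29.4
```

>>> drive_tool --series '[[[3.9,-4.5,0,0,0,0],[3.9,-4.5,0,0,0,0],[4,-4.5,0,0,0,0],[3.9,-4.5,0,0,0,0],[3.9,-4.5,0,0,0,0],[0,0,2.5,0,0,0],[0,0,2.5,0,0,0],[0,0,0.5,0,0,0]]]'

```text
t: 20.0
eef_pos: [0.6304, 0.2051, 0.0346]
orientation: [179.9, 0.2, 0.0]
force: [-0.7, 0.7, 0.2]
width: 0.023
gripper_force: 29.5
```

>>> drive_tool --series '[[[0,0,0,0,0,0],[0,0,0,0,0,0]]]'

```text
t: 20.25
eef_pos: [0.6324, 0.2055, 0.0382]
orientation: [-180.0, -0.1, -0.0]
force: [0.7, -0.6, -0.3]
width: 0.0229
gripper_force: 29.5
```

```bash
python3 shot.py w11
```

```text
[0.63242673 0.20548827 0.03816985] [-1.79979185e+02 -5.93352110e-02 -2.72540089e-02] [ -13.24032799   47.32952014  -15.57088295   91.61422294   16.73389132
   43.29678562 -126.29342684]
```

View pics/w11.png

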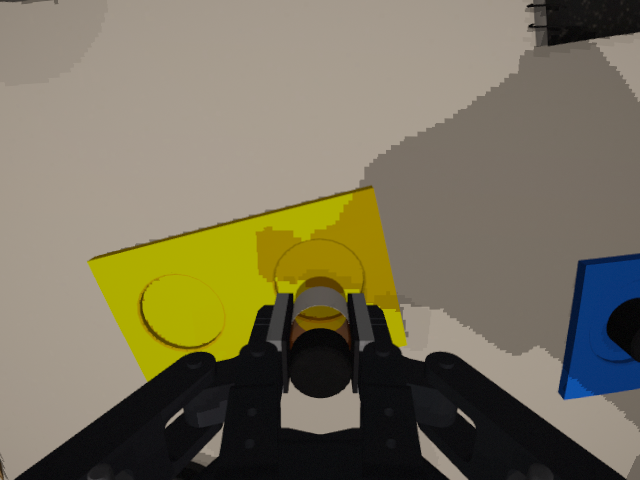

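>>> drive_tool --series '[[[0,0,1,0,0,0],[0,0,0.6,0,0,0],[0,0,0.3,0,0,0],[0,0,0.1,0,0,0],[0,0,0.1,0,0,0],[0,0,0,0,0,0]]]'

```text
t: 21.05
eef_pos: [0.632, 0.2055, 0.0169]
orientation: [180.0, -0.0, -0.0]
force: [-3.8, -1.7, 7.8]
width: 0.0227
gripper_force: 30.3
```

>>> drive_tool --series '[[[0,0,0,0,0,0],[0,0,0,0,0,0],[0,0,0,0,0,0],[0,0,-1,0,0,0],[0,0,-3,0,0,0],[0,0,-4,0,0,0],[0,0,-2,0,0,0],[0,0,0,0,0,0]]]' --grip 4.2

```text
t: 22.05
eef_pos: [0.6327, 0.2056, 0.1179]
orientation: [-180.0, -0.1, -0.0]
force: [0.4, 0.9, -0.6]
width: 0.0422
gripper_force: 0.0
```

>>> drive_tool --series '[[[-5.9,1.6,0,0,0,0],[-5.9,1.6,0,0,0,0],[-5.8,1.6,0,0,0,0],[0,0,1.5,0,0,0],[0,0,0,0,0,0],[0,0,0,0,0,0]]]' --grip 5.5

```text
t: 22.8
eef_pos: [0.4567, 0.1578, 0.1011]
orientation: [-180.0, 0.0, -0.0]
force: [-0.1, -0.3, 0.2]
width: 0.0552
gripper_force: 0.0
```

```bash
python3 shot.py w12
```

```text
[0.45670088 0.15784448 0.10105266] [-1.79982155e+02  1.26015427e-02 -2.43156583e-02] [ -12.35368446   29.47161862  -17.86075796  118.24800221   15.42989934
   34.45424849 -130.87075967]
```

View pics/w12.png

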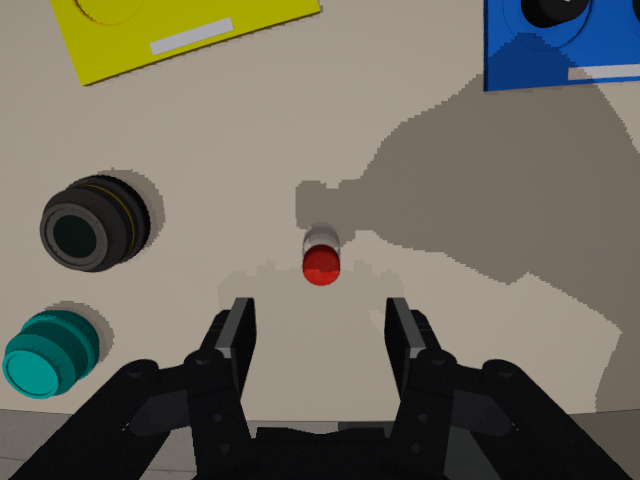

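>>> drive_tool --series '[[[0,0,3,0,0,0],[0,0,3,0,0,0],[0,0,2,0,0,0],[0,0,0.8,0,0,0],[0,0,0,0,0,0],[0,0,0,0,0,0]]]'

```text
t: 23.6
eef_pos: [0.4564, 0.1576, 0.014]
orientation: [-180.0, -0.1, -0.0]
force: [0.1, -0.6, -0.1]
width: 0.0548
gripper_force: 0.0
```

>>> drive_tool --series '[[[0,0,0,0,0,0],[0,0,0,0,0,0],[0,0,0,0,0,0],[0,0,0,0,0,0],[0,0,0,0,0,0],[0,0,0,0,0,0]]]' --grip 1.4

```text
t: 24.35
eef_pos: [0.4563, 0.1575, 0.0138]
orientation: [-180.0, -0.0, -0.0]
force: [-1.0, -0.5, 7.8]
width: 0.0231
gripper_force: 29.0
```

>>> drive_tool --series '[[[0,0,-0.5,0,0,0],[0,0,-1.5,0,0,0],[0,0,-3,0,0,0],[0,0,-3,0,0,0],[0,0,0,0,0,0],[0,0,0,0,0,0]]]'

```text
t: 25.1
eef_pos: [0.4559, 0.1573, 0.0936]
orientation: [-180.0, -0.0, -0.0]
force: [-0.2, -0.2, -0.5]
width: 0.0231
gripper_force: 29.4
```

>>> drive_tool --series '[[[3.9,-3,0,0,0,0],[3.9,-3,0,0,0,0],[3.9,-3.1,0,0,0,0],[3.9,-3.1,0,0,0,0],[0,0,2,0,0,-0.08],[0,0,2,0,0,-0.09],[0,0,1.2,0,0,0],[0,0,0,0,0,0]]]'

```text
t: 26.1
eef_pos: [0.6113, 0.2791, 0.0402]
orientation: [180.0, 0.1, 9.6]
force: [-0.1, 0.6, -0.1]
width: 0.0227
gripper_force: 29.5
```

>>> drive_tool --series '[[[0,0,0,0,0,0],[0,0,0,0,0,0]]]'

```text
t: 26.35
eef_pos: [0.6124, 0.2796, 0.0421]
orientation: [-180.0, -0.1, 9.7]
force: [-0.4, -0.4, 0.2]
width: 0.0227
gripper_force: 29.5
```

Contact expected near 0.0178.

>>> drive_tool --series '[[[0,0,1.2,0,0,0],[0,0,0.7,0,0,0],[0,0,0.25,0,0,0],[0,0,0.1,0,0,0],[0,0,0.1,0,0,0],[0,0,0,0,0,0]]]'

```text
t: 27.1
eef_pos: [0.6121, 0.2795, 0.018]
orientation: [-180.0, -0.0, 9.7]
force: [0.5, -0.2, 0.4]
width: 0.0228
gripper_force: 29.5
```

>>> drive_tool --series '[[[0,0,0.07,0,0,0],[0,0,0,0,0,0]]]'

```text
t: 27.35
eef_pos: [0.6122, 0.2795, 0.0179]
orientation: [-180.0, -0.0, 9.7]
force: [-3.6, -2.0, 9.8]
width: 0.0223
gripper_force: 30.5
```

>>> drive_tool --series '[[[0,0,0,0,0,0],[0,0,0,0,0,0],[0,0,0,0,0,0],[0,0,-1,0,0,0],[0,0,-3,0,0,0],[0,0,-4,0,0,0],[0,0,-2,0,0,0],[0,0,0,0,0,0]]]' --grip 4.2

```text
t: 28.35
eef_pos: [0.6127, 0.2797, 0.1188]
orientation: [-180.0, -0.1, 9.7]
force: [-0.5, 0.2, 1.2]
width: 0.0421
gripper_force: 0.0
```

>>> drive_tool --series '[[[-4.5,-1.4,0,0,0,0],[-4.5,-1.4,0,0,0,0],[-4.4,-1.4,0,0,0,0],[0,0,0,0,0,0],[0,0,0,0,0,0],[0,0,0,0,0,0]]]' --grip 8.5

```text
t: 29.1
eef_pos: [0.4735, 0.2978, 0.1166]
orientation: [180.0, 0.0, 9.7]
force: [-0.6, -0.7, -0.6]
width: 0.0848
gripper_force: 0.0
```

```bash
python3 shot.py w13
python3 - <<'E'
import pickle
from h import *
im,C=pickle.load(open("w13.pkl","rb"))
u=proj(C,(.4729,.2984,.024)); print(u)
m=cv2.inRange(cv2.cvtColor(im,cv2.COLOR_BGR2HSV),(0,0,0),(180,255,78)); w=np.zeros_like(m); cv2.circle(w,tuple(int(a) for a in u),75,255,-1)
m[285:]=0
c=max(cv2.findContours(cv2.morphologyEx(m&w,cv2.MORPH_CLOSE,np.ones((7,7))),cv2.RETR_EXTERNAL,cv2.CHAIN_APPROX_NONE)[0],key=cv2.contourArea)
M=cv2.moments(c); uc=(M["m10"]/M["m00"],M["m01"]/M["m00"]); print(uc,cv2.boundingRect(c),plane(C,uc,.024))
cv2.drawContours(im,[c],-1,(255,0,255),1); cv2.imwrite("pics/w13c.png",im)
E
```

```text
[0.4735259  0.29775859 0.1166165 ] [1.79988043e+02 1.92046201e-02 9.66162016e+00] [ -23.16346877   33.77140843  -20.93790402  106.4899861    16.99416192
   42.81850546 -133.78551062]
[319.26250826 240.55490425]
(317.75892498997194, 239.34277309800774) (275, 194, 87, 91) [0.47357532 0.2995292  0.024     ]
```

>>> drive_tool --series '[[[0,-0.1,3,0,0,0],[0,0,3,0,0,0],[0,0,3,0,0,0],[0,0,1,0,0,0],[0,0,0.6,0,0,0],[0,0,0,0,0,0]]]'

```text
t: 29.9
eef_pos: [0.473, 0.2993, 0.0115]
orientation: [-180.0, -0.0, 9.7]
force: [-0.4, -0.3, -0.0]
width: 0.0853
gripper_force: 0.0
```

>>> drive_tool --series '[[[0,0,0,0,0,0],[0,0,0,0,0,0],[0,0,0,0,0,0],[0,0,0,0,0,0],[0,0,0,0,0,0]]]' --grip 4.5 --squeeze 50

```text
t: 30.52
eef_pos: [0.473, 0.2993, 0.0121]
orientation: [-180.0, -0.1, 9.7]
force: [-2.1, -2.6, 10.2]
width: 0.0568
gripper_force: 51.4
```

>>> drive_tool --series '[[[0,0,-0.5,0,0,0],[0,0,-1.5,0,0,0],[0,0,-3,0,0,0],[0,0,-4,0,0,0],[0,0,0,0,0,0],[0,0,0,0,0,0]]]'

```text
t: 31.28
eef_pos: [0.4726, 0.2989, 0.1012]
orientation: [180.0, -0.0, 9.7]
force: [-1.0, -0.2, -2.1]
width: 0.0568
gripper_force: 54.0
```

>>> drive_tool --series '[[[0.4,4,0,0,0,0],[0.4,5.3,0,0,0,0],[0.4,5.3,0,0,0,0],[0.4,5.3,0,0,0,0],[0.5,5.3,0,0,0,0],[0.5,5.3,0,0,0,0],[0.5,5.3,0,0,0,0],[0.4,5.3,0,0,0,0]]]'

```text
t: 32.28
eef_pos: [0.5762, -0.1016, 0.1]
orientation: [-180.0, 0.1, 9.7]
force: [0.5, -0.3, -2.3]
width: 0.057
gripper_force: 54.2
```

>>> drive_tool --series '[[[0.5,5.2,0,0,0,0],[0.3,4.7,0,0,0,0],[0.3,4,0,0,0,0],[0,0,2,0,0,0.08],[0,0,2,0,0,0.09],[0,0,0,0,0,0],[0,0,0,0,0,0]]]'

```text
t: 33.15
eef_pos: [0.6109, -0.2349, 0.0612]
orientation: [-180.0, 0.0, 0.1]
force: [-0.0, -0.5, -2.6]
width: 0.057
gripper_force: 54.3
```

```bash
python3 shot.py w14
```

```text
[ 0.61094269 -0.23494499  0.06122733] [-1.79991651e+02  1.74144651e-02  1.24100765e-01] [ 26.83457146  44.90803519 -17.10860029  92.90167305  17.13494872
  44.80572557 -87.68220253]
```

View pics/w14.png

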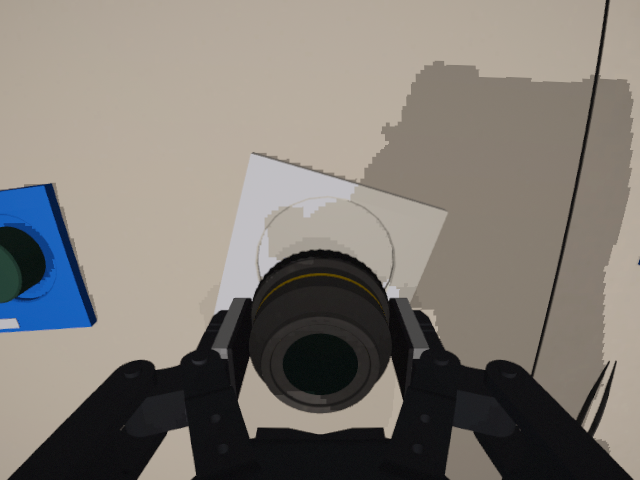

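>>> drive_tool --series '[[[-0.1,0.2,1.8,0,0,0],[0,0,1.5,0,0,0],[0,0,0.7,0,0,0],[0,0,0.2,0,0,0],[0,0,0.1,0,0,0],[0,0,0,0,0,0]]]'

```text
t: 33.95
eef_pos: [0.6101, -0.2372, 0.0184]
orientation: [180.0, -0.0, -0.0]
force: [0.2, -0.4, -2.7]
width: 0.0569
gripper_force: 54.3
```

>>> drive_tool --series '[[[0,0,0.1,0,0,0],[0,0,0.1,0,0,0],[0,0,0,0,0,0]]]'

```text
t: 34.33
eef_pos: [0.61, -0.2372, 0.0162]
orientation: [180.0, -0.0, -0.0]
force: [0.2, 0.2, -0.5]
width: 0.0571
gripper_force: 54.5
```

Contact is starting (weight −2.6 → −0.5); a touch more, then release and clear.

>>> drive_tool --series '[[[0,0,0.05,0,0,0],[0,0,0,0,0,0]]]'

```text
t: 34.58
eef_pos: [0.61, -0.2372, 0.0162]
orientation: [180.0, -0.0, -0.0]
force: [-3.9, 0.5, 8.5]
width: 0.0569
gripper_force: 55.5
```

>>> drive_tool --series '[[[0,0,0,0,0,0],[0,0,0,0,0,0],[0,0,0,0,0,0],[0,0,-1,0,0,0],[0,0,-3,0,0,0],[0,0,-4,0,0,0],[0,0,-5,0,0,0],[0,0,-5,0,0,0]]]' --grip 8

```text
t: 35.58
eef_pos: [0.6098, -0.2371, 0.198]
orientation: [180.0, -0.0, -0.0]
force: [1.0, -0.2, 0.8]
width: 0.08
gripper_force: 0.0
```

>>> drive_tool --series '[[[0,-5,-3,0,0,0],[0,-5,-3,0,0,0],[0,-5,-3,0,0,0],[0,-5,-3,0,0,0],[0,0,0,0,0,0],[0,0,0,0,0,0]]]'

```text
t: 36.33
eef_pos: [0.6098, -0.0378, 0.3158]
orientation: [180.0, -0.0, -0.0]
force: [-0.9, -0.9, -0.1]
width: 0.0803
gripper_force: 0.0
```

```bash
python3 shot.py w15
python3 - <<'E'
import pickle
from h import *
np.set_printoptions(precision=4,suppress=True)
im,C=pickle.load(open("w15.pkl","rb"))
h=cv2.cvtColor(im,cv2.COLOR_BGR2HSV)
def cen(X,r,lo,hi,z):
    u=proj(C,X); m=cv2.inRange(h,lo,hi); w=np.zeros_like(m); cv2.circle(w,tuple(int(a) for a in u),r,255,-1)
    c=cv2.findContours(cv2.morphologyEx(m&w,cv2.MORPH_CLOSE,np.ones((5,5))),cv2.RETR_EXTERNAL,cv2.CHAIN_APPROX_NONE)[0]
    c=max(c,key=cv2.contourArea); M=cv2.moments(c); q=(M["m10"]/M["m00"],M["m01"]/M["m00"]); return u,q,plane(C,q,z),cv2.boundingRect(c)
print("obj",cen((.61,-.2372,.028),45,(0,0,0),(180,255,70),.028))
print("red",cen((.612,.2795,.053),25,(0,150,60),(6,255,255),.053))
print("amb",cen((.632,.2055,.05),20,(0,0,0),(180,255,45),.05))
print("green",cen((.612,-.05,.015),28,(0,0,0),(180,255,62),.015))
print("black",cen((.604,.0265,.0145),24,(0,0,0),(180,255,55),.0145))
E
```

```text
[ 0.60976268 -0.03776892  0.31578772] [ 1.79963791e+02 -8.48607728e-03 -1.98555406e-02] [  13.64600882   25.6921405   -22.90435958   86.96013222   10.42077315
   69.44979361 -100.91053758]
obj (array([489.6081, 183.5379]), (488.76725608810295, 183.124476500698), array([ 0.6105, -0.2361,  0.028 ]), (461, 158, 56, 51))
red (array([ 42.3667, 187.1353]), (40.978835978835974, 188.21919879062733), array([0.6108, 0.2815, 0.053 ]), (33, 179, 17, 19))
amb (array([101.5217, 168.0514]), (101.08960573476702, 168.4511008704557), array([0.6316, 0.2061, 0.05  ]), (90, 159, 23, 20))
green (array([330.3554, 178.7961]), (329.87068965517244, 178.89022988505747), array([ 0.6119, -0.0494,  0.015 ]), (314, 162, 33, 35))
black (array([266.4111, 185.3592]), (266.17004830917875, 185.55813204508857), array([0.6038, 0.0268, 0.0145]), (253, 172, 27, 28))
```

```bash
python3 -c "
from bench import job
print(job.hand_in())"
```

```text
the job is handed in; nothing more can be done
None
```

I handed the job in at about 36 s: both pucks, both vials and the objective are set down and released in their wells, each within about 2 mm of where I placed it in the last wrist picture, and I did not go near the pencil or the tweezers.

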